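# Gauge a post sleeve and sort it by fit

## Task

Find out by feel which of the two look-alike gauge pins the aluminium sleeve fits: it slides right down that one and pushes the orange tell-tale ring fully down, while on the other it stops near the tip. Then pull it off and set it down upright in the tray of that pin's colour, without pressing on the gauge with the robot itself or knocking the other things on the bench about.

Things in the scene. Friction and masses are not known exactly. Their poses are not given: they have to be found in the camera images.
- sleeve: Bare aluminium sleeve (tube) to be tested, 36 mm outer diameter, 20 mm bore open at both ends, 44 mm high, about 85 g, standing upright. Origin: centre of its underside; z along the bore, up.
- gauge: Gauge stand, fixed: bare metal plate 85 x 200 mm, 12 mm thick, origin under its centre, with two steel pins: blue patch and pin at y = +55 mm, yellow at y = -55 mm. One pin is over 1 mm a side slimmer than the bore; the other is over size: on it the sleeve's underside stops about 56 mm above the bench (18 mm below the tip). Which is which changes and cannot be seen.
- pin_blue (a point): Tip of the blue station's steel gauge pin, on its vertical axis, 74 mm above the bench. The pin rises 62 mm from the plate and is about 20 mm thick, with a tapered nose that starts 6 mm wide at the tip; full width begins 16 mm below the tip.
- pin_yellow (a point): Tip of the yellow station's steel gauge pin, on its vertical axis, 74 mm above the bench. The pin rises 62 mm from the plate and is about 20 mm thick, with a tapered nose that starts 6 mm wide at the tip; full width begins 16 mm below the tip.
- tell_blue (a joint): Orange tell-tale ring, 34 mm across and 6 mm thick, around the blue pin. Value in m: 0 = up as at the start (its top 36 mm above the bench), 0.012 = pushed fully down (its top 24 mm above the bench). It needs about 6 N and stays where it is pushed.
- tell_yellow (a joint): Orange tell-tale ring, 34 mm across and 6 mm thick, around the yellow pin. Value in m: 0 = up as at the start (its top 36 mm above the bench), 0.012 = pushed fully down (its top 24 mm above the bench). It needs about 6 N and stays where it is pushed.
- tray_blue: Blue plastic result tray, fixed, 150 x 150 mm, rim 16 mm high, walls 4 mm, inner floor 4 to 5 mm above the bench. Origin: centre of its underside. The two trays may be on either side.
- tray_yellow: Yellow plastic result tray, fixed, 150 x 150 mm, rim 16 mm high, walls 4 mm, inner floor 4 to 5 mm above the bench. Origin: centre of its underside. The two trays may be on either side.
- target_disc: Bystander: loose brass alignment disc, 40 mm across, 10 mm high. Origin: centre of its underside.
- lens_mount: Bystander: loose small lens in a round black holder on a foot, 48 mm wide, 74 mm high. Origin: centre of its underside.
- driver: Bystander: loose screwdriver, 160 mm long, lying along its x axis. Origin: on the bench under its middle.

How it is judged:
By the outcome, as a careful person would: the job done as asked, in the order asked, and still so for the second after the job is handed in, with the robot touching nothing.
It also fails if it takes over 51 s, if anything falls off the work surface, if the arm or the gripper's body presses on something with over 40 N, if the wrist force passes 120 N, or if a joint passes its speed limit or range.

## Robot

A 7-joint arm with a two-finger parallel gripper is mounted at the origin on the work surface. World frame = base frame: x ahead of the robot, y to its left, z up, the work surface at z = 0. Lengths are in m, angles in rad, forces in N, time in s.
With the tool pointing down it reaches from about 0.425 to 1.025 m from the base axis. Payload 9.4 kg.
Tool frame: the origin (TCP) lies midway between the tips of the shut fingers; the grasp point (between the pads) lies 19 mm behind it (hold_point_z is the distance from the TCP to the grasp point, in m); z points along the fingers, y is the line along which they close (so a half turn about z gives the same grasp; the last joint's range is limited). The gripper opens to 93 mm and grips with 3 to 60 N. Pads are 15 mm wide; open, the fingers measure 128 mm over their backs; the gripper's body (75 mm by 188 mm) begins 65 mm behind the grasp point.
Start: joints at [1.25, 0.599, -0.003, 1.599, 0.002, 0.943, -0.08], TCP at [0.175, -0.704, 0.219] pointing down, gripper open.
Joint ranges: [-2.57, 2.57], [-0.35, 1.97], [-1.29, 1.29], [0.11, 2.56], [-1.05, 4.19], [0.11, 1.86], [-2.63, 2.63]. Speed limits (rad/s): [2.22, 2.22, 3.01, 3.01, 3.14, 3.14, 3.14].

## Interface

Orientations are given as a unit quaternion [x, y, z, w].
In Python, from rig import get_state, read_camera, camera_model, close_job, find_in, hold_point_z gives the robot as it stands. The module is installed in compiled form; this text tells all that it offers.
- The arm moves only by the tool apply_moves, never from a script. Its argument "targets" is a list of rows, each a list of 2 entries, a list of its own where there are three numbers: the shift along the tool's x, y, z normalised to -1 to 1, where 1 is 100 mm, then the turn, a rotation vector about the tool's x, y, z normalised to -1 to 1, where 1 is 2 pi rad. In form: [[[tx, ty, tz], [rx, ry, rz]], ...]. A call has 1 to 12 rows; each row shifts and turns the commanded pose from where the row before left it, along the tool's axes as they then stand; what a row does not reach is not made up. A row lasts 1/10 s, in which the tool goes at most 50 mm and 8.59 degrees, less where a joint would pass 70% of its speed; a pose out of reach is approached as far as the arm can. A call with a number of a shift or a turn outside -1 to 1 is refused whole. A call with a gripper value outside its range is refused whole. "jaw" is the opening, from 0 (shut) to 1 (fully open), set as the call begins (left out, the last holds). The fingers move at their own pace and stop on an object; "newtons" is the grip in N (left out, the last holds). Time passes only in rows, so rows that do not move let the fingers close. It gives the time, the measured TCP pose, the force, the opening and the grip force at its end, in the units of the state.
- get_state(): the state, without advancing time (a new reading comes with each control period).
- read_camera(name): name is "scene" or "side" or "wrist"; returns (picture, depth): 400x640x3 uint8, blue, green, red; 400x640 float32, m along the optical axis (not along the pixel's ray), 0 where there is no reading.
- camera_model(name): a dict with "K" (3x3 intrinsics, pixels), "R" (3x3) and "t" (3): a world point X has camera coordinates R X + t; the wrist camera has in their place "mount" (4x4, takes a point from camera to tool coordinates, whose origin is the TCP and whose axes are the flange's). Camera axes: x right, y down, z forward; pixel columns grow to the right and rows downward; lengths in m; the calibration is good to about 2 mm. A picture is of the moment at which its call begins: read the wrist's pose just before it. camera_model takes no time and is no camera call.
- close_job(): hands the job in; it is judged then, once.
Trained networks look in the newest picture that a camera, given by its name, has taken for a name from the list of things; names that differ only in an ending like _2 or _b are one class to them, and where a whole thing is asked for, a point or a joint stands for the part that bears it (a point fixed in the world has none). Each returns a list of dicts, best first, with "p" (0 to 1); they miss things now and then, are a little off and sometimes report something else, mostly with a low value. They report only what shows in the picture. A call takes as long as a camera call.
- find_in(name, camera): "location" ([x, y, z] in m, in the coordinates of the camera as it stood for that picture, good to about 4 mm: the middle of the surface that is visible of it).
The state is a dict: "clock": time; "q": joint angles; "dq": joint speeds; "effort": joint torques, N m; "position": TCP position; "eef_rot": TCP orientation; "force": force on the tool from outside, world axes, zero at the start; "wrist_torque": the same for the moment, N m; "finger_gap": finger opening in m; "gripper_force": force on a finger pad.
Only numpy, scipy, OpenCV 4.12 (cv2) and the standard library are available. Lean on these libraries where they do the work, as an engineer would, in place of code of your own. Each camera call takes 0.05 s, during which the arm holds its last target. There are 200 camera calls.

## Working session

There is one attempt and no reset: what is moved stays moved. The work goes in short steps, Python scripts to look and compute and a tool call to move; the robot and the scene stay as the last step left them, time stands still between calls to the robot, and variables do not carry over. Pictures are saved under pics/ and viewed, at most 10 in all, crops included, and the job is handed in when it is done.

Besides the shell and the picture viewer there is one more tool, called after "Emit:" by a JSON object that holds its "name" and its "arguments", one argument or row to a line. apply_moves: Moves the arm, as the interface text tells. Scaled input: -1 to 1 covers 100 mm each way for a shift and 2 pi rad each way for a turn. Its arguments: {"type":"object","properties":{"targets":{"type":"array"},"jaw":{"type":"number"},"newtons":{"type":"number"}},"required":["targets"]}

```bash
mkdir -p pics; cat > h.py <<'E'
import numpy as np, cv2
from rig import *
def look(cam, names, png=None):
    s=get_state(); pic,d=read_camera(cam); m=camera_model(cam)
    if png: cv2.imwrite('pics/'+png,pic)
    from scipy.spatial.transform import Rotation as Ro
    def w(p):
        p=np.array(p)
        if cam=='wrist':
            p=(m['mount']@np.r_[p,1])[:3]
            return Ro.from_quat(s['eef_rot']).apply(p)+s['position']
        return m['R'].T@(p-m['t'])
    for n in names:
        for r in find_in(n,cam)[:2]:
            L=r['location']; uv=m['K']@np.array(L); print(cam,n,round(r['p'],2),np.round(w(L),4),np.round(uv[:2]/uv[2]))
    return pic,d,m,w,s
E
python3 - <<'E'
from h import *
s=get_state(); print({k:np.round(v,3) for k,v in s.items()}, hold_point_z)
N=['sleeve','gauge','pin_blue','pin_yellow','tray_blue','tray_yellow','target_disc','lens_mount','driver']
look('scene',N,'s.png'); look('side',N[:6],'d.png')
E
```

```text
{'clock': np.float64(0.0), 'q': array([ 1.25 ,  0.6  , -0.003,  1.6  ,  0.002,  0.943, -0.08 ]), 'dq': array([-0.002,  0.001, -0.   , -0.001,  0.001, -0.001, -0.   ]), 'effort': array([ 1.0000e-03, -7.6507e+01,  1.4970e+00, -2.5236e+01, -5.2000e-02,
        1.7000e-02,  0.0000e+00]), 'position': array([ 0.175, -0.703,  0.218]), 'eef_rot': array([ 0.993,  0.122, -0.   , -0.001]), 'force': array([-0.494,  0.334,  0.543]), 'wrist_torque': array([-0.022,  0.039, -0.014]), 'gripper_force': np.float64(0.0), 'finger_gap': np.float64(0.093)} 0.0188
scene sleeve 0.51 [0.5042 0.0463 0.0344] [330. 181.]
scene gauge 0.93 [0.6476 0.0497 0.0124] [348. 231.]
scene pin_blue 0.92 [0.6456 0.0515 0.0112] [349. 230.]
scene pin_blue 0.28 [0.5029 0.0439 0.0342] [329. 181.]
scene pin_yellow 0.74 [0.646  0.0493 0.0169] [348. 229.]
scene tray_yellow 0.88 [ 0.4721 -0.3219  0.0055] [183. 211.]
scene target_disc 0.53 [0.4435 0.1536 0.0102] [362. 161.]
scene target_disc 0.33 [ 0.4713 -0.324   0.0052] [182. 211.]
scene lens_mount 0.74 [0.7094 0.2441 0.0365] [438. 227.]
scene driver 0.6 [ 0.698  -0.2639  0.0233] [218. 281.]
scene driver 0.32 [0.4744 0.3051 0.0031] [419. 159.]
side sleeve 0.7 [0.4952 0.0579 0.0354] [346. 234.]
side sleeve 0.63 [0.6298 0.063  0.0153] [286. 231.]
side gauge 0.7 [0.6348 0.0635 0.0106] [284. 233.]
side gauge 0.49 [ 0.4682 -0.3252  0.0035] [383. 143.]
side pin_blue 0.76 [0.6331 0.0655 0.0129] [284. 233.]
side pin_yellow 0.91 [0.6342 0.0649 0.0127] [284. 232.]
side tray_blue 0.74 [0.4685 0.3057 0.0067] [333. 345.]
side tray_yellow 0.92 [ 0.4692 -0.3219  0.0049] [383. 143.]
```

View pics/s.png

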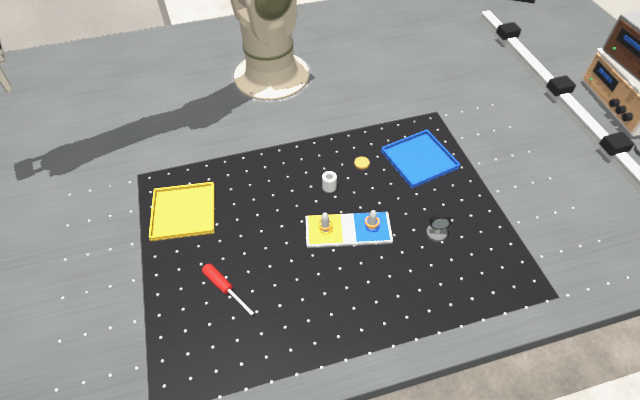

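View pics/d.png

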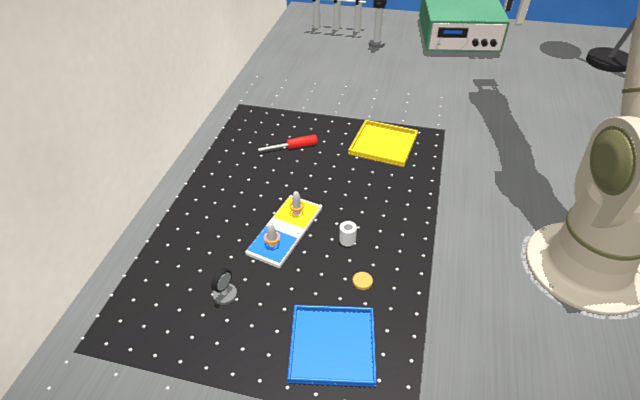

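Scene view: sleeve (329,181), yellow pin (325,220), blue pin (372,216), yellow tray (183,211), blue tray (420,158), disc (362,162), lens mount (438,228) and driver (225,285). The side view agrees.

```bash
python3 - <<'E'
from h import *
m=camera_model('wrist'); print(np.round(m['mount'],3), np.round(m['K'],0))
from scipy.spatial.transform import Rotation as Ro
s=get_state(); R=Ro.from_quat(s['eef_rot'])
a=s['position']
for p in ([.40,-.40,.33],[.52,.03,.33]):
    print(np.round(R.inv().apply(np.array(p)-a)*10,2)); a=np.array(p)
E
```

```text
[[-0.002 -0.955 -0.296  0.082]
 [ 1.    -0.002  0.001 -0.001]
 [-0.001 -0.296  0.955 -0.166]
 [ 0.     0.     0.     1.   ]] [[312.   0. 317.]
 [  0. 312. 194.]
 [  0.   0.   1.]]
[ 2.92 -2.4  -1.11]
[ 2.2  -3.88 -0.  ]
```

Emit:
{"name": "apply_moves", "arguments": {
  "targets": [
    [[0.32,-0.27,-0.12],[0,0,0]],
    [[0.32,-0.27,-0.12],[0,0,0]],
    [[0.32,-0.27,-0.12],[0,0,0]],
    [[0.32,-0.27,-0.12],[0,0,0]],
    [[0.32,-0.27,-0.12],[0,0,0]],
    [[0.32,-0.27,-0.12],[0,0,0]],
    [[0.32,-0.27,-0.12],[0,0,0]],
    [[0.32,-0.27,-0.12],[0,0,0]],
    [[0.32,-0.27,-0.12],[0,0,0]]
  ],
  "jaw": 1
}}

```text
clock: 1.75
position: [0.3966, -0.3967, 0.3274]
eef_rot: [0.993, 0.122, 0.0, 0.0]
force: [0.4, 0.4, -0.5]
finger_gap: 0.093
gripper_force: 0.0
```

Emit:
{"name": "apply_moves", "arguments": {
  "targets": [
    [[0.26,-0.35,0],[0,0,0]],
    [[0.26,-0.35,0],[0,0,0]],
    [[0.26,-0.35,0],[0,0,0]],
    [[0.26,-0.35,0],[0,0,0]],
    [[0.26,-0.35,0],[0,0,0]],
    [[0.26,-0.35,0],[0,0,0]],
    [[0.26,-0.35,0],[0,0,0]],
    [[0.26,-0.35,0],[0,0,0]],
    [[0.26,-0.35,0],[0,0,0]],
    [[0.26,-0.35,0],[0,0,0]],
    [[0.26,-0.35,0],[0,0,0]],
    [[0,0,0],[0,0,0]]
  ]
}}

```text
clock: 2.95
position: [0.5817, 0.0513, 0.3266]
eef_rot: [0.992, 0.126, 0.001, -0.002]
force: [-0.3, -0.1, 0.2]
finger_gap: 0.0929
gripper_force: 0.0
```

```bash
python3 - <<'E'
from h import *
N=['sleeve','gauge','pin_blue','pin_yellow','tell_blue','target_disc']
_,d,m,w,s=look('wrist',N,'w1.png'); np.save('d.npy',d)
print(s['position'],s['eef_rot'],s['clock'])
E
```

```text
wrist sleeve 0.84 [0.5006 0.0447 0.0423] [309. 208.]
wrist gauge 0.7 [0.6386 0.0518 0.0164] [327. 117.]
wrist gauge 0.52 [ 0.6911 -0.2577  0.025 ] [538. 135.]
wrist pin_blue 0.75 [0.6381 0.0572 0.0104] [323. 116.]
wrist pin_yellow 0.76 [0.6397 0.052  0.014 ] [327. 116.]
wrist tell_blue 0.76 [0.6515 0.0995 0.0313] [297. 100.]
wrist target_disc 0.8 [0.4453 0.1487 0.0155] [240. 219.]
[0.58171036 0.05125562 0.32655779] [ 9.92090195e-01  1.25515708e-01  6.57062727e-04 -1.55551910e-03] 2.95
```

View pics/w1.png

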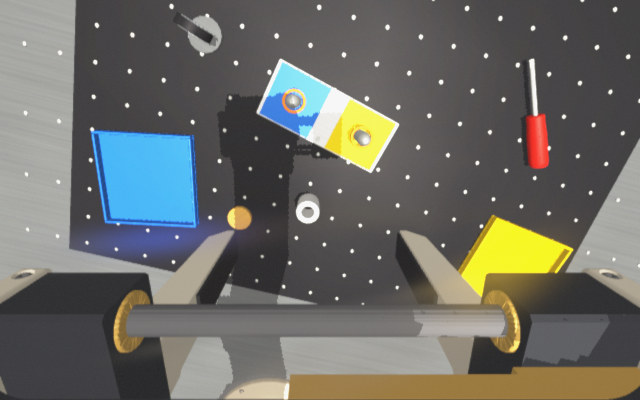

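Wrist view: sleeve (307,208), blue pin (293,100), yellow pin (361,137), disc (240,217), blue tray (148,178), driver (538,120). Next I measure from depth.

```bash
cat >> h.py <<'E'
from scipy.spatial.transform import Rotation as Ro
def cloud(cam='wrist'):
    s=get_state(); pic,d=read_camera(cam); m=camera_model(cam)
    v,u=np.mgrid[:400,:640]; P=np.stack([u,v,np.ones_like(u)],-1)@np.linalg.inv(m['K']).T*d[...,None]
    if cam=='wrist':
        P=P@m['mount'][:3,:3].T+m['mount'][:3,3]; R=Ro.from_quat(s['eef_rot']).as_matrix(); P=P@R.T+s['position']
    else: P=(P-m['t'])@m['R']
    P[d==0]=np.nan
    return pic,P
def near(P,xy,r,z0,z1):
    k=(np.hypot(P[...,0]-xy[0],P[...,1]-xy[1])<r)&(P[...,2]>z0)&(P[...,2]<z1); return P[k],k
def circ(X): return cv2.minEnclosingCircle((X[:,:2]*1000).astype(np.float32))
E
cat > m.py <<'E'
from h import *
pic,P=cloud()
bench,_=near(P,(.57,.1),.06,-.02,.01); print('bench',np.median(bench[:,2]))
X,k=near(P,(.50,.047),.035,.036,.06); print('sleeve',len(X),X.mean(0),np.median(X[:,2]),circ(X))
for n,(u,v) in dict(blue=(293,100),yellow=(361,137)).items():
    c=P[v,u]; X,_=near(P,c,.03,.045,.1); 
    print(n,c,len(X),X[np.argmax(X[:,2])], X[X[:,2]>.066].mean(0), 'mid',X[(X[:,2]>.045)].mean(0))
    Y,_=near(P,c,.03,.03,.04); print(' ring',len(Y),Y.mean(0),circ(Y))
hsv=cv2.cvtColor(pic,cv2.COLOR_BGR2HSV)
for n,lo,hi in (('blue',100,125),('yellow',25,35)):
    k=(hsv[...,0]>=lo)&(hsv[...,0]<=hi)&(hsv[...,1]>150)&(P[...,2]>.006)&(P[...,2]<.016)
    k&=np.hypot(P[...,0]-.64,P[...,1]-.05)<.12
    X=P[k]; print(n,'patch',len(X),np.array(cv2.minAreaRect((X[:,:2]*1000).astype(np.float32))[0]),cv2.minAreaRect((X[:,:2]*1000).astype(np.float32))[1:])
E
python3 m.py
```

```text
bench 0.00017310235774142813
sleeve 309 [0.4967853  0.04592636 0.04287883] 0.04329101334911395 ((496.0708923339844, 45.85346603393555), 17.630905151367188)
blue [0.64849975 0.09438769 0.034666  ] 171 [0.65031663 0.10372921 0.07449109] [0.64974472 0.10333736 0.07069816] mid [0.64971986 0.10256906 0.06588968]
 ring 211 [0.64977423 0.10359475 0.03511575] ((649.4185791015625, 103.55996704101562), 16.821928024291992)
yellow [ 0.62490054 -0.0062982   0.07419489] 163 [ 0.62375979 -0.00090431  0.07562392] [ 0.62521815 -0.00231132  0.07057205] mid [ 0.62587337 -0.00123545  0.06530049]
 ring 197 [ 0.62563381 -0.00199967  0.03531113] ((624.5508422851562, -3.2079720497131348), 16.775426864624023)
blue patch 868 [628.35058594 108.41861725] ((77.93122863769531, 36.27758026123047), 76.56578826904297)
yellow patch 2193 [623.82147217  -3.22126389] ((77.39849853515625, 77.44911193847656), 77.08421325683594)
```

Emit:
{"name": "apply_moves", "arguments": {
  "targets": [
    [[-0.14,-0.027,0.35],[0,0,0]],
    [[-0.14,-0.027,0.35],[0,0,0]],
    [[-0.14,-0.027,0.35],[0,0,0]],
    [[-0.14,-0.027,0.35],[0,0,0]],
    [[-0.14,-0.027,0.35],[0,0,0]],
    [[-0.14,-0.027,0.35],[0,0,0]],
    [[0,0,0],[0,0,0]],
    [[0,0,0],[0,0,0]]
  ]
}}

```text
clock: 4.15
position: [0.4955, 0.0396, 0.1171]
eef_rot: [0.993, 0.121, -0.0, 0.0]
force: [0.7, -0.2, 0.4]
finger_gap: 0.0931
gripper_force: 0.0
```

```bash
python3 - <<'E'
from h import *
pic,P=cloud(); s=get_state()
X,k=near(P,(.496,.046),.03,.036,.05); c=circ(X); print(len(X),np.median(X[:,2]),c)
R=Ro.from_quat(s['eef_rot']); print(s['position'],s['eef_rot'],R.inv().apply(np.r_[np.array(c[0])/1000,.013]-s['position'])*10)
E
```

```text
1096 0.04335780560368395 ((495.8038024902344, 45.701698303222656), 17.91581153869629)
[0.49655357 0.03986179 0.11785993] [ 9.92611069e-01  1.21335853e-01  9.36294394e-04 -1.73375411e-05] [ 0.00483664 -0.05868769  1.04859882]
```

Emit:
{"name": "apply_moves", "arguments": {
  "targets": [
    [[0.01,-0.03,0.2],[0,0,0]],
    [[0,-0.03,0.2],[0,0,0]],
    [[0,0,0.25],[0,0,0]],
    [[0,0,0.25],[0,0,0]],
    [[0,0,0.15],[0,0,0]],
    [[0,0,0],[0,0,0]],
    [[0,0,0],[0,0,0]]
  ]
}}

```text
clock: 4.9
position: [0.496, 0.0461, 0.0128]
eef_rot: [0.993, 0.121, 0.001, 0.0]
force: [1.2, -0.4, 0.3]
finger_gap: 0.093
gripper_force: 0.0
```

Emit:
{"name": "apply_moves", "arguments": {
  "targets": [
    [[0,0,0],[0,0,0]],
    [[0,0,0],[0,0,0]],
    [[0,0,0],[0,0,0]],
    [[0,0,0],[0,0,0]],
    [[0,0,0],[0,0,0]],
    [[0,0,0],[0,0,0]],
    [[0,0,0],[0,0,0]],
    [[0,0,0],[0,0,0]]
  ],
  "jaw": 0,
  "newtons": 35
}}

```text
clock: 5.7
position: [0.4944, 0.0459, 0.0115]
eef_rot: [0.993, 0.122, -0.0, 0.0]
force: [-0.6, -0.9, 1.2]
finger_gap: 0.0352
gripper_force: 35.0
```

Emit:
{"name": "apply_moves", "arguments": {
  "targets": [
    [[0,0,-0.2],[0,0,0]],
    [[0,0,-0.35],[0,0,0]],
    [[0,0,-0.35],[0,0,0]],
    [[0,0,-0.3],[0,0,0]],
    [[0.28,0.05,0],[0,0,0]],
    [[0.28,0.05,0],[0,0,0]],
    [[0.28,0.05,0],[0,0,0]],
    [[0,0,0],[0,0,0]],
    [[0,0,0],[0,0,0]],
    [[0,0,0],[0,0,0]]
  ]
}}

```text
clock: 6.7
position: [0.5782, 0.0514, 0.1312]
eef_rot: [0.993, 0.122, -0.001, 0.0]
force: [0.5, -0.4, -0.7]
finger_gap: 0.0356
gripper_force: 35.0
```

```bash
cat > p.py <<'E'
from h import *
pic,P=cloud(); S=[get_state() for _ in range(1)]; s=S[0]; p=s['position']; R=Ro.from_quat(s['eef_rot'])
X,k=near(P,p,.03,p[2]+.022,p[2]+.05); print('z max',np.percentile(X[:,2],95)-p[2],len(X))
X=X[X[:,2]>np.percentile(X[:,2],95)-.005]; c=circ(X); print('sleeve top',c, 'tool',R.inv().apply(np.r_[np.array(c[0])/1000,p[2]]-p))
print(p,s['eef_rot'],s['force'])
for n,g in dict(blue=(.6495,.1035),yellow=(.6246,-.003)).items():
    X,_=near(P,g,.025,.045,.08); print(n,len(X),X.mean(0) if len(X) else 0, X[np.argmax(X[:,2])] if len(X) else 0)
    X,_=near(P,g,.025,.031,.04); 
    if len(X): print(' ring',circ(X),np.median(X[:,2]))
    print(' move', R.inv().apply(np.r_[g,.09]-p)*10)
cv2.imwrite('pics/w2.png',pic)
E
python3 p.py
```

```text
z max 0.04678372734355754 5210
sleeve top ((586.774658203125, 53.61333084106445), 28.533172607421875) tool [ 8.70258913e-03 -2.98183814e-05 -1.33542821e-05]
[0.57833713 0.05148159 0.1313378 ] [ 9.92564237e-01  1.21719541e-01 -7.59995196e-04  1.05747277e-04] [ 0.49580673 -0.14831487 -0.7340424 ]
blue 579 [0.64988556 0.10234253 0.06588371] [0.64715904 0.10443163 0.07536592]
 ring ((649.444091796875, 104.04586029052734), 16.878719329833984) 0.03524271819804119
 move [ 0.8168671  -0.33283042  0.41211678]
yellow 569 [6.26277907e-01 3.51894321e-04 6.40396134e-02] [ 6.24093374e-01 -1.05802972e-04  7.48179170e-02]
 ring ((624.8524169921875, -2.843668222427368), 17.11810302734375) 0.03537633971436512
 move [0.31791094 0.64044658 0.41290664]
```

View pics/w2.png

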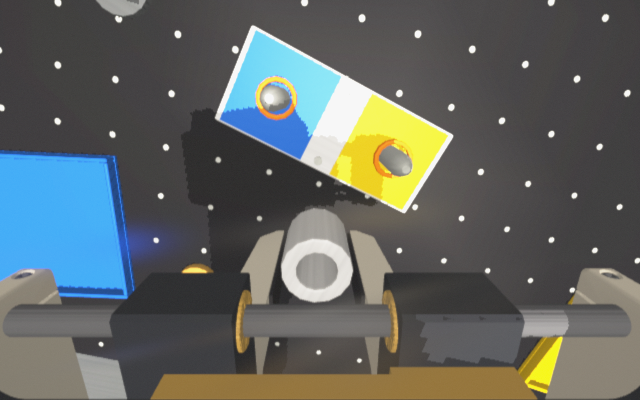

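The sleeve is held at (316,265). The blue pin is at (276,97) and the yellow pin at (395,160). Now I measure the sleeve axis in the tool frame.

```bash
cat > sl.py <<'E'
from h import *
pic,P=cloud(); s=get_state(); p=s['position']; R=Ro.from_quat(s['eef_rot'])
T=(P-p)@R.as_matrix(); v,u=np.mgrid[:400,:640]
k=(u>275)&(u<360)&(v>230)&(v<303)&(T[...,2]<-.026)&(T[...,2]>-.036)&(abs(T[...,1])<.03)&(abs(T[...,0])<.025); X=T[k]
z=np.median(X[:,2]); A=X[abs(X[:,2]-z)<.002]; print(len(A),z,circ(A)); 
n=np.linalg.lstsq(np.c_[A[:,:2],np.ones(len(A))],A[:,2],rcond=None)[0]; print('tilt',n[:2])
E
python3 sl.py
```

```text
2704 -0.03167021388589395 ((2.305600166320801, -0.8980708122253418), 21.120920181274414)
tilt [ 0.00412874 -0.00083296]
```

```bash
cat >> sl.py <<'E'
from scipy.optimize import least_squares
g=(abs(A[:,1])<.016); B=A[g]; Q=[]
for y in np.arange(-.015,.016,.001):
    b=B[abs(B[:,1]-y)<.0006]
    if len(b)>3: Q+= [[b[:,0].max(),y],[b[:,0].min(),y]]
Q=np.array(Q); f=least_squares(lambda c:np.hypot(Q[:,0]-c[0],Q[:,1]-c[1])-.018,[0,0],loss='soft_l1',f_scale=.0005); print(f.x*1e3,np.round(f.fun*1e3,1))
E
python3 sl.py
```

```text
2688 -0.031739557783693514 ((2.2282509803771973, -0.8651897311210632), 21.329050064086914)
tilt [ 0.00457975 -0.0010327 ]
[ 1.30802815 -1.45547241] [-0.3 -0.7 -0.2 -0.6 -0.7 -0.4 -0.4 -0.7 -0.1 -0.4 -0.3 -0.2 -0.4 -0.7
 -1.  -0.5 -0.5 -0.4 -0.9 -1.2 -0.4 -0.7  0.  -0.1 -0.1  0.1 -0.4 -0.6
 -0.5 -0.5 -0.9 -1.2 -0.5 -0.8 -0.5 -0.5 -0.3 -0.  -0.1  0.4 -0.3 -0.2
 -0.7 -0.  -0.5 -1.1 -0.5 -0.2 -0.2 -0.4  0.1 -0.6 -0.  -0.2 -0.2 -0.5
 -0.4 -0.3 -0.3 -0.5 -0.2  0.1]
```

Emit:
{"name": "apply_moves", "arguments": {
  "targets": [
    [[0.27,-0.11,0],[0,0,0]],
    [[0.27,-0.11,0],[0,0,0]],
    [[0.265,-0.1,0],[0,0,0]],
    [[0,0,0.2],[0,0,0]],
    [[0,0,0.15],[0,0,0]],
    [[0,0,0],[0,0,0]],
    [[0,0,0],[0,0,0]]
  ]
}}

```text
clock: 7.55
position: [0.6492, 0.1015, 0.0963]
eef_rot: [0.993, 0.121, -0.001, 0.0]
force: [-1.3, 0.3, 0.1]
finger_gap: 0.0354
gripper_force: 35.0
```

```bash
cat > st.py <<'E'
from h import *
import sys
s=get_state(); p=s['position']; R=Ro.from_quat(s['eef_rot']); print(s['clock'],p,s['eef_rot'],s['force'],s['finger_gap'])
off=R.apply([.0012,-.0012,0]); print('axis',(p+off),'bottom',p[2]-.0123)
for n,g in dict(blue=(.6495,.1037),yellow=(.6247,-.003)).items(): print(n,R.inv().apply(np.r_[g,p[2]]-p-off)*10)
E
python3 st.py
```

```text
7.55 [0.64921105 0.10150325 0.09632607] [ 9.92602721e-01  1.21404879e-01 -8.03862952e-04  2.18943109e-04] [-1.32662231  0.29523327  0.10162827] 0.03540229729946025
axis [0.65008646 0.10295709 0.09632381] bottom 0.08402607268260487
blue [-3.90124246e-03 -8.62354426e-03 -1.82933735e-05]
yellow [-0.50175147  0.96715155  0.00103632]
```

Aligned within 1 mm. I descend gently to a bottom height of about 59 mm.

Emit:
{"name": "apply_moves", "arguments": {
  "targets": [
    [[0,-0.005,0.05],[0,0,0]],
    [[0,0,0.05],[0,0,0]],
    [[0,0,0.05],[0,0,0]],
    [[0,0,0.04],[0,0,0]],
    [[0,0,0.03],[0,0,0]],
    [[0,0,0.03],[0,0,0]],
    [[0,0,0],[0,0,0]],
    [[0,0,0],[0,0,0]]
  ]
}}

```text
clock: 8.35
position: [0.6499, 0.1026, 0.0716]
eef_rot: [0.993, 0.122, -0.0, -0.0]
force: [-0.0, -0.8, -0.5]
finger_gap: 0.0351
gripper_force: 35.0
```

Emit:
{"name": "apply_moves", "arguments": {
  "targets": [
    [[0,0,0.02],[0,0,0]],
    [[0,0,0.02],[0,0,0]],
    [[0,0,0.02],[0,0,0]],
    [[0,0,0],[0,0,0]],
    [[0,0,0],[0,0,0]]
  ]
}}

```text
clock: 8.85
position: [0.6504, 0.1027, 0.0673]
eef_rot: [0.993, 0.122, 0.001, 0.0]
force: [-4.0, -1.1, 14.4]
finger_gap: 0.0353
gripper_force: 35.0
```

Resistance is 14 N at about 55 mm, the oversize signature, so I try yellow.

Emit:
{"name": "apply_moves", "arguments": {
  "targets": [
    [[0,0,-0.1],[0,0,0]],
    [[0,0,-0.15],[0,0,0]],
    [[0,0,-0.15],[0,0,0]],
    [[-0.16,0.32,0],[0,0,0]],
    [[-0.17,0.32,0],[0,0,0]],
    [[-0.17,0.32,0],[0,0,0]],
    [[0,0,0.1],[0,0,0]],
    [[0,0,0],[0,0,0]],
    [[0,0,0],[0,0,0]]
  ]
}}

```text
clock: 9.75
position: [0.625, -0.0013, 0.0961]
eef_rot: [0.993, 0.122, 0.0, -0.0]
force: [-0.3, 0.7, -1.2]
finger_gap: 0.035
gripper_force: 35.0
```

```bash
python3 st.py; python3 sl.py
```

```text
9.75 [ 0.62501408 -0.00130032  0.09610767] [ 9.92514703e-01  1.22124090e-01  3.12381090e-04 -4.16066489e-04] [-0.32294448  0.72800975 -1.18828876] 0.034985888434021416
axis [6.25887383e-01 1.54790421e-04 9.61094404e-02] bottom 0.08380767482954964
blue [ 0.48009674 -0.94732391  0.00107427]
yellow [-1.91674945e-02  2.77284208e-02 -1.69629693e-05]
2696 -0.03179065298422657 ((2.719759702682495, -0.5320506691932678), 21.055028915405273)
tilt [ 0.00659228 -0.00191014]
[ 1.48572521 -1.14610121] [-0.4 -0.4 -0.3 -0.6 -0.9 -0.5 -0.4 -1.2 -0.7 -0.6 -0.3 -0.5 -0.1 -0.4
 -0.5 -0.5 -0.9 -0.2 -0.7 -0.8 -0.5 -0.8 -0.2 -0.9 -0.3  0.2 -0.3 -0.5
 -0.3  0.  -0.6 -0.5 -0.8 -0.7 -0.6 -0.9 -0.6 -0.3 -0.2 -0.2  0.2 -0.4
 -0.1 -0.1 -1.  -1.2 -0.5 -0.5 -0.6 -0.2 -0.2 -0.7 -0.3 -0.5 -0.4 -0.2
 -0.6 -0.3 -0.1 -0.2 -0.2  0. ]
```

Emit:
{"name": "apply_moves", "arguments": {
  "targets": [
    [[-0.02,0.025,0.05],[0,0,0]],
    [[0,0,0.05],[0,0,0]],
    [[0,0,0.05],[0,0,0]],
    [[0,0,0.04],[0,0,0]],
    [[0,0,0.03],[0,0,0]],
    [[0,0,0.03],[0,0,0]],
    [[0,0,0.02],[0,0,0]],
    [[0,0,0],[0,0,0]],
    [[0,0,0],[0,0,0]]
  ]
}}

```text
clock: 10.7
position: [0.6233, -0.0055, 0.0686]
eef_rot: [0.993, 0.122, -0.0, 0.0]
force: [-1.1, -0.3, -0.3]
finger_gap: 0.0351
gripper_force: 35.0
```

Emit:
{"name": "apply_moves", "arguments": {
  "targets": [
    [[0,0,0.02],[0,0,0]],
    [[0,0,0.02],[0,0,0]],
    [[0,0,0],[0,0,0]],
    [[0,0,0],[0,0,0]]
  ]
}}

```text
clock: 11.1
position: [0.6232, -0.0055, 0.0645]
eef_rot: [0.993, 0.122, -0.0, -0.0]
force: [0.3, 0.0, -1.0]
finger_gap: 0.0353
gripper_force: 35.0
```

Yellow goes past 56 mm without force, so I continue down.

Emit:
{"name": "apply_moves", "arguments": {
  "targets": [
    [[0,0,0.04],[0,0,0]],
    [[0,0,0.04],[0,0,0]],
    [[0,0,0.04],[0,0,0]],
    [[0,0,0.04],[0,0,0]],
    [[0,0,0],[0,0,0]]
  ]
}}

```text
clock: 11.6
position: [0.623, -0.0055, 0.0479]
eef_rot: [0.993, 0.122, -0.0, -0.0]
force: [0.5, 0.1, -1.0]
finger_gap: 0.0351
gripper_force: 35.0
```

Emit:
{"name": "apply_moves", "arguments": {
  "targets": [
    [[0,0,0.03],[0,0,0]],
    [[0,0,0.03],[0,0,0]],
    [[0,0,0.03],[0,0,0]],
    [[0,0,0.02],[0,0,0]],
    [[0,0,0],[0,0,0]],
    [[0,0,0],[0,0,0]]
  ]
}}

```text
clock: 12.2
position: [0.6232, -0.0055, 0.0374]
eef_rot: [0.993, 0.122, -0.0, -0.0]
force: [-0.2, 0.5, 0.4]
finger_gap: 0.0354
gripper_force: 35.0
```

Emit:
{"name": "apply_moves", "arguments": {
  "targets": [
    [[0,0,0.01],[0,0,0]],
    [[0,0,0.01],[0,0,0]],
    [[0,0,0.01],[0,0,0]]
  ]
}}

```text
clock: 12.5
position: [0.6233, -0.0055, 0.0353]
eef_rot: [0.993, 0.122, 0.0, 0.0]
force: [-6.2, 0.1, 22.2]
finger_gap: 0.0353
gripper_force: 35.0
```

```bash
python3 st.py; sed -i 's/(v>230)&(v<303)/(v>225)\&(v<310)/' sl.py; python3 sl.py | head -2
```

```text
12.5 [ 0.62330801 -0.00547465  0.03527554] [9.92579191e-01 1.21599856e-01 1.24726885e-04 9.31907572e-05] [-6.17753114  0.0567303  22.17304551] 0.035251984957696124
axis [ 0.62418285 -0.00402047  0.03527555] bottom 0.022975539921743192
blue [ 5.05716262e-01 -9.84234094e-01 -9.80666399e-05]
yellow [ 7.48192563e-03 -8.65450438e-03 -6.53366473e-08]
2893 -0.0318955084103965 ((2.6644184589385986, -0.7445336580276489), 20.94245147705078)
tilt [ 0.00821039 -0.00033493]
```

Bottomed out at 22 N. Pull it off and check the ring.

Emit:
{"name": "apply_moves", "arguments": {
  "targets": [
    [[0,0,-0.03],[0,0,0]],
    [[0,0,-0.1],[0,0,0]],
    [[0,0,-0.2],[0,0,0]],
    [[0,0,-0.25],[0,0,0]],
    [[0,0,-0.3],[0,0,0]],
    [[-0.3,0,-0.1],[0,0,0]],
    [[-0.3,0,0],[0,0,0]],
    [[0,0,0],[0,0,0]],
    [[0,0,0],[0,0,0]]
  ]
}}

```text
clock: 13.45
position: [0.5651, -0.0203, 0.1332]
eef_rot: [0.993, 0.121, 0.0, 0.0]
force: [1.4, -0.3, -0.7]
finger_gap: 0.035
gripper_force: 35.0
```

```bash
python3 - <<'E'
from h import *
pic,P=cloud(); s=get_state(); R=Ro.from_quat(s['eef_rot']); p=s['position']; print(p,s['force'])
for n,g in dict(blue=(.6495,.1037),yellow=(.6247,-.003)).items():
    X,_=near(P,g,.0175,.015,.045); r=np.hypot(*(X[:,:2]-g).T); X=X[r>.012]; print(n,len(X),np.percentile(X[:,2],[10,50,90]))
for cam in ('scene','side'):
    pic,Q=cloud(cam); h=cv2.cvtColor(pic,cv2.COLOR_BGR2HSV)
    k=(h[...,0]>22)&(h[...,0]<36)&(h[...,1]>140)&(np.hypot(Q[...,0]-.47,Q[...,1]+.32)<.15)&(Q[...,2]<.03)
    c=cv2.minAreaRect((Q[k][:,:2]*1000).astype(np.float32)); print(cam,c,np.percentile(Q[k][:,2],[20,50,95]))
    print(R.inv().apply(np.r_[np.array(c[0])/1000,.13]-p)*10)
E
```

```text
[ 0.56585688 -0.01991645  0.13306994] [-0.05973945  0.23456031 -0.8874357 ]
blue 567 [0.03281087 0.03502479 0.0361166 ]
yellow 495 [0.02229934 0.02336244 0.02432375]
scene ((466.70245361328125, -321.3902587890625), (150.51368713378906, 160.1516571044922), 82.75146484375) [0.00445596 0.0088441  0.01708398]
[-1.68955288  2.68650827  0.02885492]
side ((469.6083679199219, -336.1192626953125), (183.0809326171875, 159.14208984375), 82.35131072998047) [0.0030231  0.00476076 0.01583503]
[-1.69688314  2.83645845  0.02886154]
```

Yellow's ring is down (23 mm) and blue's is still up. Go to the yellow tray.

Emit:
{"name": "apply_moves", "arguments": {
  "targets": [
    [[-0.24,0.38,0],[0,0,0]],
    [[-0.24,0.38,0],[0,0,0]],
    [[-0.24,0.38,0],[0,0,0]],
    [[-0.24,0.38,0],[0,0,0]],
    [[-0.24,0.38,0],[0,0,0]],
    [[-0.24,0.38,0],[0,0,0]],
    [[-0.24,0.38,0],[0,0,0]],
    [[0,0,0.3],[0,0,0]],
    [[0,0,0.3],[0,0,0]],
    [[0,0,0.2],[0,0,0]],
    [[0,0,0],[0,0,0]],
    [[0,0,0],[0,0,0]]
  ]
}}

```text
clock: 14.8
position: [0.4667, -0.3185, 0.0525]
eef_rot: [0.993, 0.122, -0.0, -0.0]
force: [-0.2, -0.6, -1.2]
finger_gap: 0.035
gripper_force: 35.0
```

```bash
python3 - <<'E'
from h import *
pic,P=cloud(); s=get_state(); p=s['position']; print(p,s['eef_rot'],s['force'])
h=cv2.cvtColor(pic,cv2.COLOR_BGR2HSV); k=(h[...,0]>22)&(h[...,0]<36)&(h[...,1]>140)&(P[...,2]<.025)
X=P[k]; print(np.percentile(X[:,2],[5,50,98])); print(cv2.minAreaRect((X[X[:,2]>.012][:,:2]*1000).astype(np.float32)))
F,_=near(P,p,.07,-.01,.009); print('floor',np.median(F[:,2])); cv2.imwrite('pics/w3.png',pic)
E
```

```text
[ 0.46705858 -0.31871193  0.05311924] [9.92549174e-01 1.21844331e-01 2.82676793e-04 1.26342853e-04] [-0.36842716  0.64567725 -1.28027236]
[0.00267887 0.00387673 0.01611522]
((468.8091125488281, -321.9949951171875), (150.3998260498047, 149.8768768310547), 82.18004608154297)
floor 0.00371983217493441
```

View pics/w3.png

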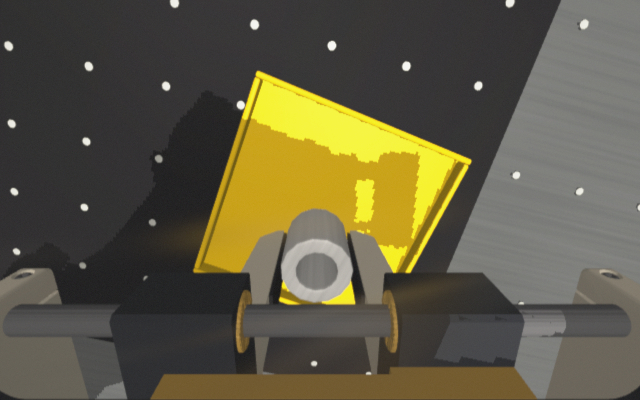

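The sleeve (316,270) hangs over the middle of the yellow tray (corners 258,73 and 468,160). Lower it.

Emit:
{"name": "apply_moves", "arguments": {
  "targets": [
    [[0,0,0.1],[0,0,0]],
    [[0,0,0.1],[0,0,0]],
    [[0,0,0.08],[0,0,0]],
    [[0,0,0.05],[0,0,0]],
    [[0,0,0.015],[0,0,0]],
    [[0,0,0.01],[0,0,0]],
    [[0,0,0],[0,0,0]],
    [[0,0,0],[0,0,0]]
  ]
}}

```text
clock: 15.65
position: [0.4663, -0.3188, 0.0173]
eef_rot: [0.993, 0.122, 0.0, 0.0]
force: [-0.8, 0.6, -1.1]
finger_gap: 0.0353
gripper_force: 35.0
```

Emit:
{"name": "apply_moves", "arguments": {
  "targets": [
    [[0,0,0.01],[0,0,0]],
    [[0,0,0],[0,0,0]],
    [[0,0,0],[0,0,0]]
  ]
}}

```text
clock: 15.95
position: [0.4662, -0.3187, 0.0162]
eef_rot: [0.993, 0.122, 0.0, 0.0]
force: [-0.6, 0.4, -0.8]
finger_gap: 0.0353
gripper_force: 35.0
```

Emit:
{"name": "apply_moves", "arguments": {
  "targets": [
    [[0,0,0.007],[0,0,0]],
    [[0,0,0],[0,0,0]],
    [[0,0,0],[0,0,0]]
  ]
}}

```text
clock: 16.25
position: [0.4662, -0.3187, 0.0155]
eef_rot: [0.993, 0.122, 0.0, 0.0]
force: [-0.6, -0.3, 1.9]
finger_gap: 0.0351
gripper_force: 35.0
```

Contact. Release gently, partly open, then lift.

Emit:
{"name": "apply_moves", "arguments": {
  "targets": [
    [[0,0,0],[0,0,0]],
    [[0,0,0],[0,0,0]],
    [[0,0,0],[0,0,0]],
    [[0,0,0],[0,0,0]],
    [[0,0,0],[0,0,0]],
    [[0,0,0],[0,0,0]]
  ],
  "jaw": 0.64
}}

```text
clock: 16.85
position: [0.4662, -0.3187, 0.0154]
eef_rot: [0.993, 0.122, -0.0, -0.0]
force: [0.1, -0.4, 0.5]
finger_gap: 0.0593
gripper_force: 0.0
```

Emit:
{"name": "apply_moves", "arguments": {
  "targets": [
    [[0,0,-0.05],[0,0,0]],
    [[0,0,-0.1],[0,0,0]],
    [[0,0,-0.25],[0,0,0]],
    [[0,0,-0.35],[0,0,0]],
    [[0,0,-0.4],[0,0,0]],
    [[0,0,-0.4],[0,0,0]],
    [[0,0,-0.4],[0,0,0]],
    [[0,0,0],[0,0,0]],
    [[0,0,0],[0,0,0]]
  ]
}}

```text
clock: 17.75
position: [0.4663, -0.319, 0.2119]
eef_rot: [0.993, 0.121, 0.001, 0.001]
force: [-0.1, -0.1, 0.3]
finger_gap: 0.0596
gripper_force: 0.0
```

```bash
python3 - <<'E'
from h import *
look('wrist',['sleeve'],'w4.png'); pic,P=cloud()
X,_=near(P,(.467,-.318),.04,.04,.06); print(len(X),np.median(X[:,2]),circ(X))
E
```

```text
wrist sleeve 0.91 [ 0.4655 -0.3174  0.0461] [316. 177.]
621 0.04739983836331005 ((467.1280212402344, -317.23443603515625), 17.92615509033203)
```

View pics/w4.png

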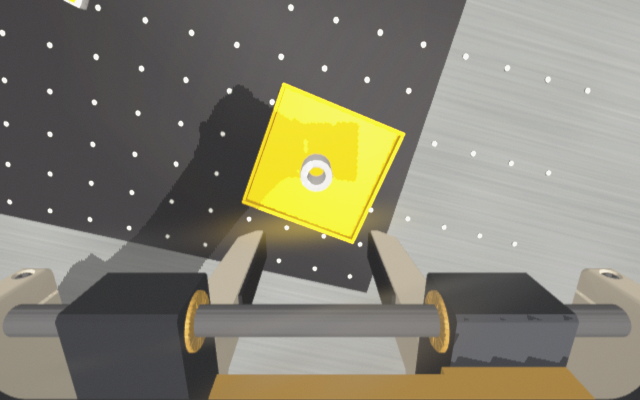

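The sleeve stands upright at (316,175) in the yellow tray, with the gripper clear.

```bash
python3 -c "
from rig import close_job; print(close_job())"
```

```text
the job is handed in; nothing more can be done
None
```

The sleeve fits the yellow pin: it slid right down and pushed that tell-tale ring fully down, but stopped near the tip on blue. It now stands upright in the yellow tray, and the job was handed in at about 18 s.

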